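# Load a sensor module and hold it under the lamp of the curing station

### The job

Press the white sensor module down flush into the nest of the blue hand carrier on the table, then pick up the carrier and pass its blade level through the narrow slot in the front of the amber curing station until the module is right under the lamp. Finish while still holding the carrier there, still and clear of the slot's edges, because nothing inside carries it; leave the other things on the table where they are.

Things in the scene. Friction and masses are not known exactly. Their poses are not given: they have to be found in the camera images.
- module: Sensor module: white ceramic block with a dark window on top, 34 x 26 x 10 mm (x, y, z), 15 g, lying flat on the table at the start. Origin: centre of its underside. x runs along the 34 mm length; the two ways round are alike. Can be pinched across the 26 mm width.
- carrier: Blue flat hand carrier, 13 mm thick, 140 g, loose on the table. Origin: underside, below the nest's centre; x points from grip to nose, z up. Blade 64 mm wide (y) from x = -50 mm to the nose at x = +25 mm; behind it a 34 mm wide stem to x = -135 mm with a black upright grip. The nest is the recess in the blade's top.
- nest (a point): Centre of the nest's floor, 3 mm above the carrier's underside. Nest 36 x 28 mm (carrier x, y: 1 mm free each side), 10 mm deep: module's top flush when home. A sprung brass pusher (sloping lead-in) stands 3 mm out of the rear wall (grip side): the module stops about 5 mm proud and slightly tilted on it, needs some 4 N on top, then is held against the front wall, up to 1 mm ahead of centre.
- grip (a point): Middle of the carrier's black upright grip, 115 mm behind the nest (carrier x = -115 mm), 41 mm above the underside. The grip is 14 mm wide (y), 34 mm long (x), from 13 to 58 mm above the underside; pinch its flat sides across the 14 mm from above.
- station: Curing station, fixed: amber-windowed box, finned lamp head on top; 100 mm deep, 122 mm wide, 138 mm high (202 with lamp). Origin: on the table below the lamp's axis. x points straight in through the slot; front face at x = -40 mm, inner side of the back wall at x = +47 mm; clear inside from 18 to 108 mm above the table.
- slot (a point): Centre of the slot in the station's front face (outer side), 53.5 mm above the table. The slot is level, 68 mm wide (station y) and 17 mm high (45 to 62 mm above the table): 2 mm free on every side of the blade; its yellow frame is 8 mm deep. Nothing inside supports the blade.
- focus (a point): The lamp's working point on its axis, 40 mm behind the front face and 60 mm above the table, where the centre of the module's top belongs: carrier along the station's x axis, its underside 47 mm above the table.
- loupe: Black eye loupe, 39 mm across, 28 mm high, a bystander. Origin: centre of its underside.
- blower: Black rubber air blower with a red nozzle, 43 mm across, 102 mm high, a bystander beside the station. Origin: centre of its underside.
- lens_tissue: Flat lens tissue booklet, 60 x 85 x 9 mm, a bystander. Origin: centre of its underside.
- timer: White bench timer, 58 x 66 x 20 mm, a bystander. Origin: centre of its underside.
There are look-alikes about, which are no part of the job. What is shaped like the module but green is not meant.

How it is judged:
By the outcome, as a careful person would: the job done as asked, in the order asked, and still so for the second after the job is handed in, while the arm keeps its last pose, push and grip.
It also fails if it takes over 64 s, if anything falls off the work surface, if the arm or the gripper's body presses on something with over 40 N, if the wrist force passes 120 N, or if a joint passes its speed limit or range.

### The arm

A 6-joint arm with a two-finger parallel gripper is mounted at the origin on the work surface; the furniture and walls round the work are solid. World frame = base frame: x ahead of the robot, y to its left, z up, the work surface at z = 0. Lengths are in m, angles in rad, forces in N, time in s.
With the tool pointing down it reaches from about 0.4 to 0.825 m from the base axis. Payload 7 kg.
Tool frame: the origin (TCP) lies midway between the tips of the shut fingers; the grasp point (between the pads) lies 19 mm behind it; z points along the fingers, y is the line along which they close (so a half turn about z gives the same grasp; the last joint's range is limited). The gripper opens to 88 mm and grips with 3 to 60 N. Pads are 19 mm wide; open, the fingers measure 130 mm over their backs; the gripper's body (78 mm by 193 mm) begins 47 mm behind the grasp point.
Start: joints at [1.424, 0.359, 0.012, 0, -1.224, -0.288], TCP at [0.284, 0.612, 0.227] pointing down, gripper open.
Joint ranges: [-3.07, 3.07], [-1.43, 2.12], [-1.02, 1.25], [-3.03, 1.67], [-3.05, -0], [-3.03, 3.03]. Speed limits (rad/s): [2.39, 2.39, 3.01, 3.14, 3.14, 3.14].

### API

Orientations are given as a unit quaternion [x, y, z, w].
In Python, from plant import r gives the robot as it stands.
- The arm moves only by the tool apply_moves, never from a script. Its argument "rows" is a list of rows, each a list of 4 numbers: the shift along the tool's x, y, z in m, then the turn about the tool's z in degrees. In form: [[dx, dy, dz, roll], ...]. A call has 1 to 10 rows; each row shifts and turns the commanded pose from where the row before left it, along the tool's axes as they then stand; what a row does not reach is not made up. A row lasts 1/12 s, in which the tool goes at most 41.7 mm and 7.16 degrees, less where a joint would pass 70% of its speed; a pose out of reach is approached as far as the arm can. A call is refused whole if a number of a shift passes 0.0417 or a number of a turn 7.16, either way. A call with a gripper value outside its range is refused whole. "grip" is the finger opening in m, from 0 to 0.0876, set as the call begins (left out, the last holds). The fingers move at their own pace and stop on an object; "grip_force" is the grip in N (left out, the last holds). Time passes only in rows, so rows that do not move let the fingers close. It gives the time, the measured TCP pose, the force, the opening and the grip force at its end, in the units of the state.
- r.sense(): the state, without advancing time (a new reading comes with each control period).
- r.get_image(name): name is "scene" or "top"; returns a dict with "img" (480x640x3 uint8, red, green, blue), "range_z" (480x640 float32, m along the optical axis (not along the pixel's ray), 0 where there is no reading), "camera_matrix" (3x3 intrinsics, pixels), "world_to_cam" (4x4, takes a point from world to camera coordinates). Camera axes: x right, y up, looking along -z (the intrinsics and any distortion apply to the point x, -y, -z); pixel columns grow to the right and rows downward; lengths in m; the calibration is good to about 2 mm. A picture is of the moment at which its call begins.
- r.hand_in(): hands the job in; it is judged then, once.
The state is a dict: "t": time; "joint_pos": joint angles; "qvel": joint speeds; "joint_torque": joint torques, N m; "tcp_pos": TCP position; "orientation": TCP orientation; "force": force on the tool from outside, world axes, zero at the start; "wrist_torque": the same for the moment, N m; "opening": opening from 0.0 (shut) to 1.0 (fully open); "grip_force": force on a finger pad.
Only numpy, scipy, OpenCV 4.12 (cv2) and the standard library are available. Lean on these libraries where they do the work, as an engineer would, in place of code of your own. Each camera call takes 0.05 s, during which the arm holds its last target. There are 200 camera calls.

## Working session

There is one attempt and no reset: what is moved stays moved. The work goes in short steps, Python scripts to look and compute and a tool call to move; the robot and the scene stay as the last step left them, time stands still between calls to the robot, and variables do not carry over. Pictures are saved under pics/ and viewed, at most 10 in all, crops included, and the job is handed in when it is done.

Besides the shell and the picture viewer there is one more tool, called after "Request:" as a command line: name --pt "numbers of a row" for each row, then --argument value for the rest. apply_moves: Moves the arm, as the interface text tells. Its arguments: {"type":"object","properties":{"rows":{"type":"array","items":{"type":"array","items":{"type":"number"}}},"grip":{"type":"number"},"grip_force":{"type":"number"}},"required":["rows"]}

```bash
ls; mkdir -p pics; python3 - <<'E'
from plant import r
import cv2,numpy as np
s=r.sense();print({k:np.round(v,3).tolist() for k,v in s.items()})
for n in("scene","top"):
    d=r.get_image(n);cv2.imwrite(f"pics/{n}0.png",d["img"][:,:,::-1]);np.savez(f"/tmp/{n}0.npz",**d)
    print(d["camera_matrix"].tolist(),np.round(d["world_to_cam"],3).tolist(),[k for k in d])
E
```

```text
pics
{'t': 0.0, 'joint_pos': [1.424, 0.359, 0.011, -0.0, -1.224, -0.288], 'qvel': [0.001, -0.003, -0.001, 0.0, -0.001, -0.002], 'joint_torque': [0.002, -58.272, 29.305, 6.997, 0.007, -0.0], 'tcp_pos': [0.284, 0.612, 0.226], 'orientation': [0.976, -0.216, -0.0, 0.001], 'force': [0.227, 0.17, 0.813], 'wrist_torque': [-0.004, 0.025, 0.011], 'grip_force': 0.0, 'opening': 1.002}
[[513.8986148860591, 0.0, 320.48166552404615], [0.0, 513.8986148860591, 240.15477243075946], [0.0, 0.0, 1.0]] [[0.669, -0.743, -0.003, -0.368], [0.426, 0.38, 0.821, -0.266], [-0.609, -0.551, 0.571, -0.831], [0.0, 0.0, 0.0, 1.0]] ['img', 'range_z', 'camera_matrix', 'world_to_cam']
[[488.90150577188257, 0.0, 330.76198868662823], [0.0, 488.90150577188257, 237.64655819959094], [0.0, 0.0, 1.0]] [[-0.115, -0.993, -0.002, 0.015], [0.971, -0.112, 0.211, -0.503], [-0.21, 0.023, 0.977, -1.086], [0.0, 0.0, 0.0, 1.0]] ['img', 'range_z', 'camera_matrix', 'world_to_cam']
```

View pics/scene0.png

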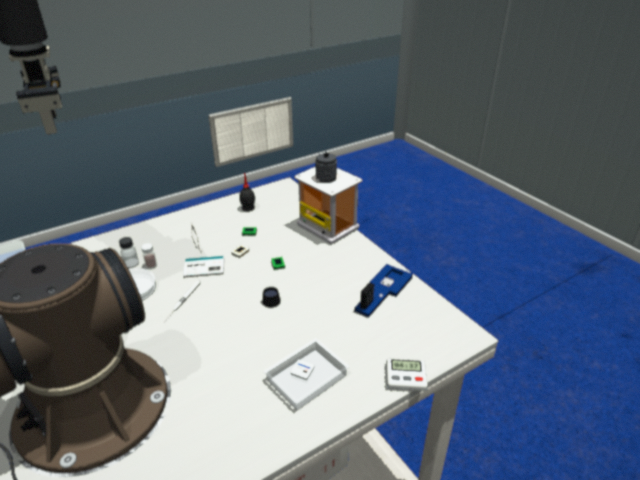

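View pics/top0.png

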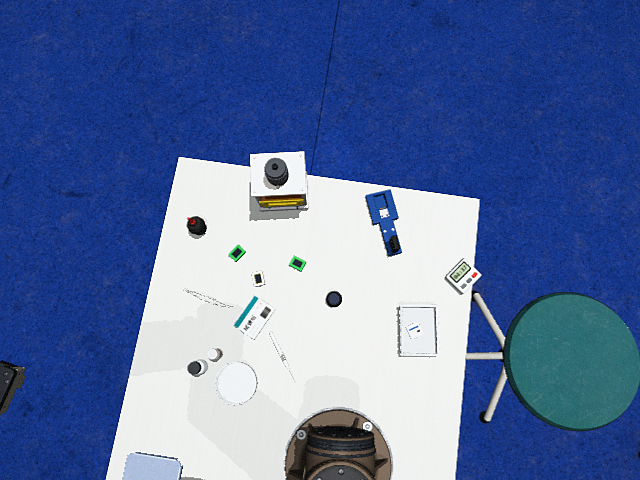

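The module (white, dark window) is at top (258,279) and scene (241,251). The carrier is at top (384,222), nose up and grip at (392,243). The station is at top (278,185), with its slot facing the robot. I'll enlarge these regions next.

```bash
python3 - <<'E'
import cv2,numpy as np
t=cv2.imread("pics/top0.png");s=cv2.imread("pics/scene0.png")
c=lambda im,u,v,w,h,k:cv2.resize(im[v:v+h,u:u+w],None,fx=k,fy=k,interpolation=cv2.INTER_CUBIC)
a=np.hstack([c(t,355,180,60,80,5),c(t,240,255,40,50,8)])
b=np.hstack([c(s,350,255,70,65,6)[:,:400],c(s,290,150,80,100,4)[:390,:220]]);
print(a.shape,b.shape)
cv2.imwrite("pics/m1.png",a)
b=np.hstack([c(s,350,255,65,65,6),c(t,240,145,80,78,5)])
cv2.imwrite("pics/m2.png",b);print(b.shape)
E
```

```text
(400, 620, 3) (390, 620, 3)
(390, 790, 3)
```

View pics/m1.png

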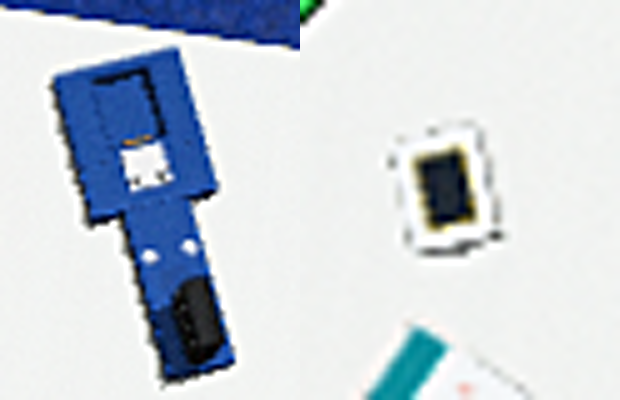

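View pics/m2.png

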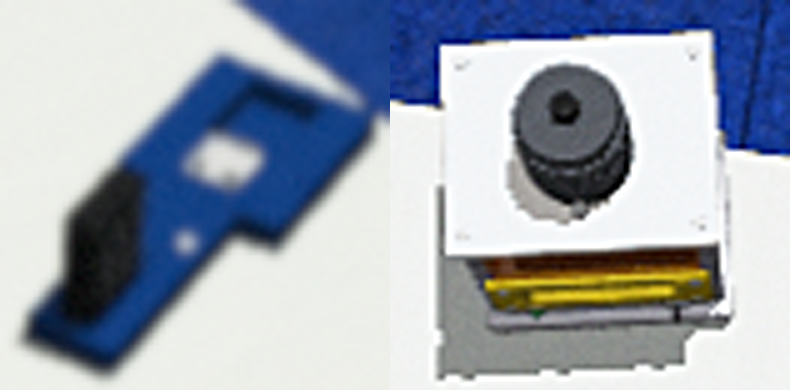

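The nest is empty and the printed carrier outline is clear: nose corners at m1 crop (52,76) and (178,47), stem end (165,383)–(235,362). The module window centres at crop (443,190). Next I'll measure by fitting models.

```bash
cat > h.py <<'E'
import numpy as np,cv2
from scipy.optimize import minimize
def load(n): return dict(np.load(n))
def proj(d,P):
    P=np.atleast_2d(P);c=P@d["world_to_cam"][:3,:3].T+d["world_to_cam"][:3,3]
    K=d["camera_matrix"];return np.c_[K[0,2]+K[0,0]*c[:,0]/-c[:,2],K[1,2]-K[1,1]*c[:,1]/-c[:,2]]
def ray(d,u,v):
    K=d["camera_matrix"];R=d["world_to_cam"][:3,:3];t=d["world_to_cam"][:3,3]
    return -R.T@t,R.T@np.array([(u-K[0,2])/K[0,0],-(v-K[1,2])/K[1,1],-1])
def back(d,u,v,z):
    o,w=ray(d,u,v);return o+w*(z-o[2])/w[2]
def cloud(d):
    v,u=np.mgrid[:480,:640];K=d["camera_matrix"];Z=d["range_z"];M=d["world_to_cam"]
    c=np.stack([(u-K[0,2])/K[0,0]*Z,-(v-K[1,2])/K[1,1]*Z,-Z],-1)
    return (c-M[:3,3])@M[:3,:3]
def rot(a): return np.array([[np.cos(a),-np.sin(a)],[np.sin(a),np.cos(a)]])
def place(p,L):
    L=np.atleast_2d(np.array(L,float));return np.c_[L[:,:2]@rot(p[2]).T+p[:2],L[:,2]+(p[3] if len(p)>3 else 0)]
def box(x0,x1,y0,y1,z0,z1): return [[x,y,z] for x in(x0,x1) for y in(y0,y1) for z in(z0,z1)]
CAR=[box(-.05,.025,-.032,.032,0,.013),box(-.135,-.05,-.017,.017,0,.013),box(-.132,-.098,-.007,.007,.013,.058)]
def render(d,p,boxes,win,k=8):
    u0,v0,w,h=win;im=np.zeros((h*k,w*k),np.uint8)
    for b in boxes:
        q=(proj(d,place(p,b))-[u0-.5,v0-.5])*k-.5
        cv2.fillConvexPoly(im,cv2.convexHull(np.round(q*16).astype(np.int32)),255,shift=4)
    return cv2.resize(im,(w,h),interpolation=cv2.INTER_AREA)/255.
def fit(ds,masks,wins,boxes,p0):
    f=lambda p:sum(((render(d,p,boxes,w)-m)**2).sum() for d,m,w in zip(ds,masks,wins))
    S=np.array([[0,0,0]]+[[.006,0,0],[0,.006,0],[0,0,.06]]) 
    r=minimize(f,p0,method="Nelder-Mead",options=dict(initial_simplex=np.array(p0)+S,xatol=1e-5,fatol=1e-3))
    return r.x,r.fun
def carmask(d,win):
    u,v,w,h=win;I=d["img"][v:v+h,u:u+w].astype(float)
    return np.clip((215-I[...,0])/150,0,1)
E
python3 - <<'E'
from h import *
t=load("/tmp/top0.npz");s=load("/tmp/scene0.npz")
print("cams",ray(t,0,0)[0],ray(s,0,0)[0])
for d,p in((t,(258,279)),(t,(380.4,201.6)),(t,(392,243)),(s,(241,251))):print(p,back(d,*p,.01),d["img"][int(p[1]),int(p[0])])
C=cloud(t);I=t["img"]
print("depth table z",[np.round(C[v,u],4) for u,v in((330,270),(300,330),(270,170),(255,160),(300,185))])
for (u,v) in((375,230),(384,225),(392,213),(376,192)):print(I[v,u],C[v,u].round(4))
Cs=cloud(s)
print(Cs[np.array([185,180,190,205,230,225]),np.array([325,345,350,305,305,340])].round(4))
E
```

```text
cams [ 0.26220956 -0.01714733  1.16784423] [-0.14687055 -0.63008504  0.69139951]
(258, 279) [0.43084155 0.13975163 0.01      ] [27 37 44]
(380.4, 201.6) [ 0.58708724 -0.17560733  0.01      ] [ 31  79 160]
(392, 243) [ 0.48078762 -0.18931073  0.01      ] [6 5 6]
(241, 251) [0.42935152 0.13300085 0.01      ] [179 170 142]
depth table z [array([ 0.4339, -0.0331,  0.0011]), array([0.3008, 0.0528, 0.0062]), array([0.6301, 0.0705, 0.1951]), array([0.6784, 0.1066, 0.1396]), array([0.6082, 0.0128, 0.1414])]
[242 243 242] [ 0.5191 -0.1537  0.0028]
[ 39  84 167] [ 0.5259 -0.1754  0.0165]
[ 38  86 163] [ 0.5551 -0.1999  0.0097]
[139 164 198] [ 0.6122 -0.1679  0.0121]
[[ 0.6107  0.0407  0.1384]
 [ 0.6608  0.0244  0.1367]
 [ 0.6538  0.0034  0.1215]
 [ 0.5979  0.0919  0.0718]
 [ 0.6007  0.0966 -0.002 ]
 [ 0.6246  0.0063  0.04  ]]
```

```bash
python3 - <<'E'
import cv2
s=cv2.imread("pics/scene0.png")
cv2.imwrite("pics/m3.png",cv2.resize(s[160:245,285:370],None,fx=7,fy=7,interpolation=cv2.INTER_CUBIC))
E
```

```text
(no output)
```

View pics/m3.png

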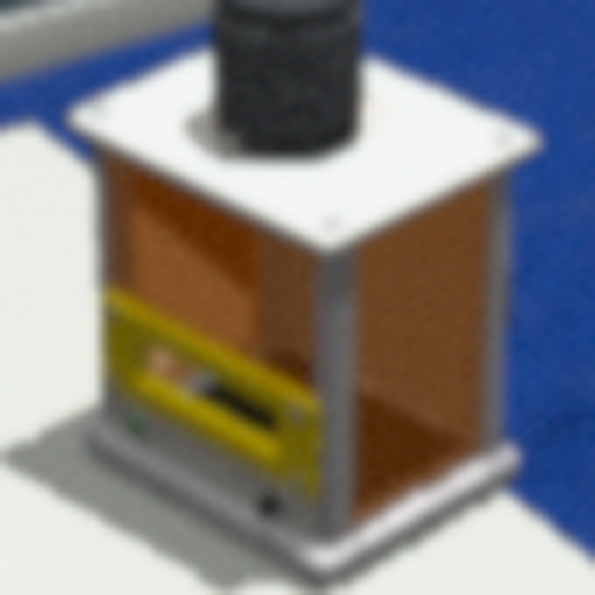

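m3 shows the station: plate corners left (68,115), front (330,247), right (543,138). The yellow frame's outer corners are (107,290), (322,405), (318,497), (107,388), and its opening is (150,345)–(283,460).

```bash
python3 - <<'E'
from h import *
t=load("/tmp/top0.npz");s=load("/tmp/scene0.npz")
# module via window darkness
for n,d,w in(("top",t,(248,269,22,22)),("scene",s,(230,243,22,17))):
    u,v,W,H=w;I=d["img"][v:v+H,u:u+W].astype(float).mean(2)
    m=np.clip((150-I)/110,0,1);M=cv2.moments(m)
    ys,xs=np.nonzero(m>.02);
    P=np.array([back(d,u+x,v+y,.01)[:2] for x,y in zip(xs,ys)]);ww=m[ys,xs]
    c=(P*ww[:,None]).sum(0)/ww.sum();Q=(P-c);S=(Q*ww[:,None]).T@Q/ww.sum();e,V=np.linalg.eigh(S)
    print(n,"module",c,"yaw",np.degrees(np.arctan2(V[1,1],V[0,1]))%180,"sd",np.sqrt(e)*np.sqrt(12))
# carrier
wt=(358,182,50,82);ws=(348,258,72,65)
mt=carmask(t,wt);ms=carmask(s,ws)
# drop floor in scene: blue floor pixels beyond table
p0=[.585,-.176,.2]
p,f=fit([t],[mt],[wt],CAR,p0);print("top",p,np.degrees(p[2]),f)
# scene: mask out floor at upper right using connected weights
yy,xx=np.mgrid[:65,:72]
ok=(xx+348)*1.0-(yy+258)*0.9
C=cloud(s)[258:323,348:420];ms2=np.where(C[...,2]<-.05,0,ms)
q,f=fit([s],[ms2],[ws],CAR,p);print("scene",q,np.degrees(q[2]),f)
b,f=fit([t,s],[mt,ms2],[wt,ws],CAR,p);print("both",b,np.degrees(b[2]),f)
k=lambda X,Y,o,z:((X+.5)/z-.5+o[0],(Y+.5)/z-.5+o[1])
print("plate top");[print(back(t,*k(X-390,Y,(240,145),5),.138)) for X,Y in((441,45),(712,31),(720,243),(446,254))]
print("plate scene");[print(back(s,*k(X,Y,(285,160),7),.138)) for X,Y in((68,115),(330,247),(543,138))]
print("frame scene, at x plane .60");
for X,Y in((107,290),(322,405),(318,497),(107,388),(150,345),(283,460)):
    o,w=ray(s,*k(X,Y,(285,160),7));print(o+w*(.60-o[0])/w[0])
# triangulate frame: top view yellow corners
for X,Y in((485,283),(712,270),(714,302),(492,308)): print("top frame",back(t,*k(X-390,Y,(240,145),5),.07))
E
```

```text
top module [0.43153998 0.13986578] yaw 8.998245195647257 sd [0.01436858 0.02566018]
scene module [0.42909172 0.13766079] yaw 36.10168009279221 sd [0.01926497 0.03380487]
top [ 0.58711401 -0.1746518   0.12909322] 7.396496721703999 240.6353743944637
scene [ 0.58799702 -0.17339504  0.14405336] 8.25364927902301 90.07461145713188
both [ 0.58725193 -0.17450711  0.13040486] 7.471647997367775 335.5555344867359
plate top
[0.69554543 0.11712339 0.138     ]
[ 0.6881824  -0.00411405  0.138     ]
[0.58912729 0.00262059 0.138     ]
[0.59797655 0.12273414 0.138     ]
plate scene
[0.59625376 0.12244994 0.138     ]
[0.58775145 0.00097953 0.138     ]
[ 0.68746357 -0.00407148  0.138     ]
frame scene, at x plane .60
[0.6        0.11055511 0.07445746]
[0.6        0.01418853 0.06904676]
[0.6        0.01554559 0.03263225]
[0.6        0.11197999 0.0348908 ]
[0.6        0.09095861 0.06068624]
[0.6        0.0309989  0.04048537]
top frame [0.60396268 0.11500285 0.07      ]
top frame [0.59803981 0.00900997 0.07      ]
top frame [0.58248211 0.00968565 0.07      ]
top frame [0.59150761 0.11277477 0.07      ]
```

```bash
python3 - <<'E'
from h import *
t=load("/tmp/top0.npz")
wt=(358,182,50,82);u,v,w,h=wt
m=carmask(t,wt);yy,xx=np.mgrid[:h,:w]
X=(xx+u-355)*5;Y=(yy+v-180)*5
m[Y<8+.133*X+8]=0
b=cv2.morphologyEx((m>.5).astype(np.uint8),cv2.MORPH_OPEN,np.ones((2,2)))
cs,_=cv2.findContours(b,cv2.RETR_EXTERNAL,cv2.CHAIN_APPROX_NONE)
o=np.zeros_like(b);cv2.drawContours(o,[max(cs,key=cv2.contourArea)],-1,1,-1)
inn=cv2.erode(o,np.ones((3,3)));m[inn>0]=1;m[cv2.dilate(o,np.ones((3,3)))==0]=0
p,f=fit([t],[m],[wt],CAR,[.587,-.1745,.14]);print(p,np.degrees(p[2]),f)
e=render(t,p,CAR,wt)-m
cv2.imwrite("pics/e.png",cv2.resize(np.hstack([np.clip(128+127*e,0,255),m*255]).astype(np.uint8),None,fx=5,fy=5,interpolation=0))
# module fit: dark window + module white is 34x26: window quad fit with free size
u,v,W,H=wm=(250,271,17,17);I=t["img"][v:v+H,u:u+W].astype(float).mean(2);mm=np.clip((200-I)/165,0,1)
def f(q):return ((render(t,q[:3],[box(-q[3],q[3],-q[4],q[4],.01,.01)],wm)-mm)**2).sum()
best=min((minimize(f,[.4315,.1399,a,.012,.008],method="Nelder-Mead",options=dict(initial_simplex=np.array([.4315,.1399,a,.012,.008])+np.vstack([np.zeros(5),np.diag([.003,.003,.1,.002,.002])]))) for a in(0,.1,.2)),key=lambda r:r.fun)
print(best.x,np.degrees(best.x[2]),best.fun)
E
```

```text
[ 0.58686667 -0.17484281  0.12723502] 7.290029815425102 10.48477908496732
[0.43292616 0.1401855  0.12920517 0.01058652 0.00678157] 7.4029109560195785 3.9096588618702497
```

View pics/e.png

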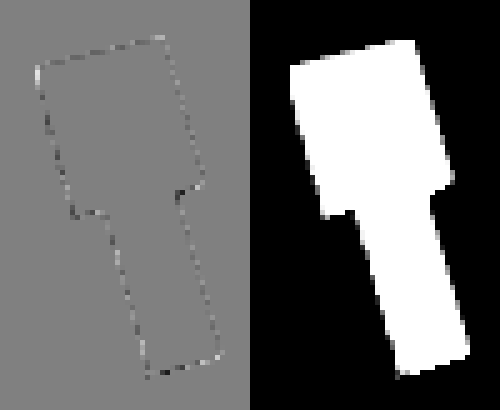

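Residuals are sub-pixel: the carrier is at (0.5869, -0.1748) with yaw 7.3°, and the module is near (0.432, 0.140) with yaw about 8°. First I'll turn the tool.

Request:
apply_moves --pt "0 0 0 -6.6" --pt "0 0 0 -6.6" --pt "0 0 0 -6.6" --pt "0 0 0 -6.6" --pt "0 0 0 -6.6" --pt "0 0 0 0" --grip 0.05

```text
t: 0.6
tcp_pos: [0.2842, 0.6119, 0.226]
orientation: [0.997, 0.073, -0.0, 0.0]
force: [0.5, 0.8, 0.2]
opening: 0.609
grip_force: 0.0
```

```bash
cat > go.py <<'E'
# usage: go.py x y z yawdeg -> shift in tool axes from the present pose
import sys,numpy as np
from plant import r
from scipy.spatial.transform import Rotation as R
s=r.sense();q=R.from_quat(s["orientation"]);X=q.as_matrix()
yaw=np.degrees(np.arctan2(X[1,0],X[0,0]))
print("t",round(s["t"],2),"tcp",np.round(s["tcp_pos"],4),"yaw",round(yaw,2),"toolz",X[:,2].round(4),"F",np.round(s["force"],1),"M",np.round(s["wrist_torque"],2),"open",round(s["opening"]*.0876,4),"gf",round(s["grip_force"],1))
if len(sys.argv)>1:
    g=np.array(sys.argv[1:4],float);a=float(sys.argv[4])
    d=X.T@(g-s["tcp_pos"]);print("shift tool mm",(d*1000).round(1),"roll",round(yaw-a,2),"rows>=",np.ceil(abs(d).max()/.0417))
E
python3 go.py .432 .140 .06 8
```

```text
t 0.6 tcp [0.2842 0.6119 0.226 ] yaw 8.39 toolz [-3.e-04 -9.e-04 -1.e+00] F [0.5 0.8 0.2] M [-0.09  0.    0.01] open 0.0534 gf 0.0
shift tool mm [ 77.4 488.3 166.4] roll 0.39 rows>= 12.0
```

Request:
apply_moves --pt "0.0055 0.0349 0.004 0" --pt "0.0055 0.0349 0.004 0" --pt "0.0055 0.0349 0.004 0" --pt "0.0055 0.0349 0.004 0" --pt "0.0055 0.0349 0.004 0" --pt "0.0055 0.0349 0.008 0" --pt "0.0055 0.0349 0.008 0" --pt "0.0055 0.0349 0.008 0" --pt "0.0055 0.0349 0.008 0" --pt "0.0055 0.0349 0.008 0"

```text
t: 1.43
tcp_pos: [0.3879, 0.2726, 0.1663]
orientation: [0.998, 0.068, 0.0, -0.0]
force: [0.7, -0.0, -0.1]
opening: 0.567
grip_force: 0.0
```

Request:
apply_moves --pt "0.0055 0.0349 0.008 0" --pt "0.0055 0.0349 0.008 0" --pt "0.0055 0.0349 0.008 0" --pt "0.0055 0.0339 0.008 0" --pt "0 0 0 0" --pt "0 0 0 0" --pt "0 0 0 0"

```text
t: 2.02
tcp_pos: [0.4294, 0.1403, 0.1347]
orientation: [0.998, 0.069, 0.0, -0.0]
force: [0.8, 0.6, -0.7]
opening: 0.57
grip_force: 0.0
```

```bash
python3 go.py .432 .140 .0065 8
```

```text
t 2.02 tcp [0.4294 0.1403 0.1347] yaw 7.89 toolz [ 3.e-04  2.e-04 -1.e+00] F [ 0.8  0.6 -0.7] M [-0.01 -0.01 -0.01] open 0.05 gf 0.0
shift tool mm [  2.5   0.6 128.2] roll -0.11 rows>= 4.0
```

Request:
apply_moves --pt "0.0025 0.0006 0.03 0" --pt "0 0 0.03 0" --pt "0 0 0.03 0" --pt "0 0 0.02 0" --pt "0 0 0.012 0" --pt "0 0 0.0062 0" --pt "0 0 0 0" --pt "0 0 0 0"

```text
t: 2.68
tcp_pos: [0.432, 0.141, 0.0067]
orientation: [0.997, 0.071, 0.0, -0.0]
force: [-0.1, 0.3, 0.4]
opening: 0.572
grip_force: 0.0
```

Request:
apply_moves --pt "0 0 0 0" --pt "0 0 0 0" --pt "0 0 0 0" --pt "0 0 0 0" --pt "0 0 0 0" --grip 0.02 --grip_force 12

```text
t: 3.1
tcp_pos: [0.432, 0.1402, 0.0069]
orientation: [0.998, 0.07, 0.0, -0.0]
force: [-1.9, 1.2, 4.0]
opening: 0.293
grip_force: 12.0
```

```bash
python3 go.py .432 .140 .006 8
```

```text
t 3.1 tcp [0.432  0.1402 0.0069] yaw 8.08 toolz [ 9.e-04  8.e-04 -1.e+00] F [-1.9  1.2  4. ] M [ 0.1   0.44 -0.03] open 0.0257 gf 12.0
shift tool mm [-0.1  0.2  0.9] roll 0.08 rows>= 1.0
```

Request:
apply_moves --pt "0 0 -0.005 0" --pt "0 0 -0.02 0" --pt "0 0 -0.03 0" --pt "0 0 -0.035 0" --pt "0 0 0 0" --pt "0 0 0 0"

```text
t: 3.6
tcp_pos: [0.4329, 0.1409, 0.0987]
orientation: [0.998, 0.07, 0.002, -0.002]
force: [-0.8, 0.5, -1.3]
opening: 0.294
grip_force: 12.0
```

```bash
python3 go.py .5869 -.1748 .1 7.3
```

```text
t 3.6 tcp [0.4329 0.1409 0.0987] yaw 8.09 toolz [ 0.0038  0.0034 -1.    ] F [-0.8  0.5 -1.3] M [-0.03 -0.    0.01] open 0.0258 gf 12.0
shift tool mm [108.1 334.2  -1.7] roll 0.79 rows>= 9.0
```

Request:
apply_moves --pt "0.0108 0.0334 0 0.8" --pt "0.0108 0.0334 0 0" --pt "0.0108 0.0334 0 0" --pt "0.0108 0.0334 0 0" --pt "0.0108 0.0334 0 0" --pt "0.0108 0.0334 0 0" --pt "0.0108 0.0334 0 0" --pt "0.0108 0.0334 0 0" --pt "0.0108 0.0334 0 0" --pt "0.0108 0.0334 0 0"

```text
t: 4.43
tcp_pos: [0.5813, -0.1792, 0.0951]
orientation: [0.998, 0.063, -0.001, -0.0]
force: [1.4, 1.5, -0.5]
opening: 0.29
grip_force: 12.0
```

Request:
apply_moves --pt "0 0 0.03 0" --pt "0 0 0.02 0" --pt "0 0 0 0" --pt "0 0 0 0" --pt "0 0 0 0"

```text
t: 4.85
tcp_pos: [0.5819, -0.1773, 0.0469]
orientation: [0.998, 0.064, -0.0, 0.0]
force: [0.1, 0.0, 0.2]
opening: 0.29
grip_force: 12.0
```

```bash
python3 go.py .5869 -.1748 .04 7.3; python3 - <<'E'
from plant import r
import cv2,numpy as np
o=[]
for n,(u,v,w,h) in(("scene",(345,225,75,95)),("top",(345,170,75,95))):
    d=r.get_image(n);np.savez(f"/tmp/{n}1.npz",**d)
    o.append(cv2.resize(d["img"][v:v+h,u:u+w,::-1],None,fx=5.3,fy=6,interpolation=2) if 0 else cv2.resize(d["img"][v:v+h,u:u+w,::-1],None,fx=5,fy=5,interpolation=2))
cv2.imwrite("pics/a1.png",np.hstack(o))
E
```

```text
t 4.85 tcp [ 0.5819 -0.1773  0.0469] yaw 7.33 toolz [-1.e-04 -4.e-04 -1.e+00] F [0.1 0.  0.2] M [ 0.05 -0.08 -0.02] open 0.0254 gf 12.0
shift tool mm [ 5.3 -1.8  6.9] roll 0.03 rows>= 1.0
```

View pics/a1.png

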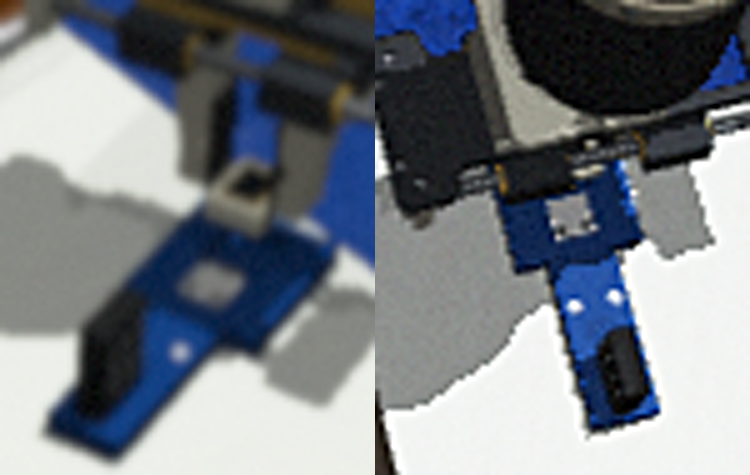

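The module hangs level between the fingers over the carrier's nose half: scene-crop rear-bottom edge (210,208)→(262,236). I'll measure its x offset in the hand, relative to the carrier in the same camera.

```bash
python3 - <<'E'
from h import *
s=load("/tmp/scene0.npz");s1=load("/tmp/scene1.npz")
ws=(348,258,72,65);u,v,w,h=ws
I=s["img"][v:v+h,u:u+w].astype(float);m=np.clip((205-I[...,0])/165,0,1)
C=cloud(s)[v:v+h,u:u+w];m[C[...,2]<-.03]=0
b=(m>.5).astype(np.uint8);b=cv2.morphologyEx(b,cv2.MORPH_OPEN,np.ones((3,3)))
cs,_=cv2.findContours(b,cv2.RETR_EXTERNAL,cv2.CHAIN_APPROX_NONE)
o=np.zeros_like(b);cv2.drawContours(o,[max(cs,key=cv2.contourArea)],-1,1,-1)
m[cv2.erode(o,np.ones((3,3)))>0]=1;m[cv2.dilate(o,np.ones((3,3)))==0]=0
p,f=fit([s],[m],[ws],CAR,[.588,-.1735,.13]);print("carrier scene",p,np.degrees(p[2]),f)
e=render(s,p,CAR,ws)-m;print(np.abs(e).max(0).round(1).tolist()[::4])
wm=(382,261,19,14);u,v,w,h=wm
R=s1["img"][v:v+h,u:u+w,0];print(R)
m=np.clip((R.astype(float)-40)/90,0,1)
off=p[:2]-np.array([.5869,-.1748]);T=np.array([.5819,-.1773])+off
wt=np.ones((h,w));
for zb in(.038,.041,.044):
    f=lambda q:(((render(s1,[T[0]+q[0]*np.cos(.127)+q[1]*-np.sin(.127),T[1]+q[0]*np.sin(.127)+q[1]*np.cos(.127),.134],[box(-.017,.017,-.013,.013,zb,zb+.01)],wm)-m)**2)*wt).sum()
    g=[(f([a,c]),a,c) for a in np.arange(-.005,.0051,.0005) for c in np.arange(-.003,.0031,.001)]
    print(zb,sorted(g)[:4])
E
```

```text
carrier scene [ 0.58770962 -0.17337935  0.14636336] 8.386002713815564 62.67617845647415
[0.0, 0.0, 0.4, 0.5, 0.6, 0.6, 0.9, 0.8, 0.7, 0.7, 0.6, 0.5, 0.7, 0.5, 0.6, 0.4, 0.8, 0.0]
[[175 158 135 107  75  78 103 112 104  81  55  30  19   8  12  22  24  28
   46]
 [211 197 179 142 111 113 128 120  97  64  35  17  13  10  22  28  33  40
   57]
 [222 218 198 167 136 135 142 130 101  74  53  42  32  28  37  53  56  53
   63]
 [221 214 191 158 135 135 137 135 123 108  95  80  64  58  71  90  82  64
   67]
 [215 192 157 118 109 116 122 129 131 129 122 115 106  98 109 115  94  72
   73]
 [191 155 106  81  88 101 105 112 118 126 125 129 128 130 133 129  98  71
   74]
 [146 103  62  55  76  89  93  95 102 106 112 122 127 132 137 122  92  69
   76]
 [ 89  54  31  35  59  70  79  84  89  94  96 103 112 118 120 105  79  60
   71]
 [ 41  23  16  19  32  44  51  64  74  81  86  93  95 101 101  86  64  52
   54]
 [ 19  10   7  13  15  23  27  35  44  57  67  77  83  88  86  71  51  34
   31]
 [  9  12   0  13   8  11  14  12  23  30  41  50  62  73  69  55  34  18
   14]
 [ 13   6  13  10   5   9   8 
[... 584 characters left out ...]
t64(52.21996710666838), np.float64(-0.0010000000000000035), np.float64(0.003)), (np.float64(52.22327352727584), np.float64(-0.0005000000000000039), np.float64(0.003)), (np.float64(52.27315690546371), np.float64(0.0009999999999999948), np.float64(0.003)), (np.float64(52.28377333504208), np.float64(0.0014999999999999944), np.float64(0.003))]
0.044 [(np.float64(48.015122816010944), np.float64(-0.003000000000000002), np.float64(0.003)), (np.float64(48.095250971848444), np.float64(-0.0035000000000000014), np.float64(0.003)), (np.float64(48.23050151651074), np.float64(-0.0025000000000000022), np.float64(0.003)), (np.float64(48.32935580332351), np.float64(-0.004000000000000001), np.float64(0.003))]
```

```bash
python3 - <<'E'
from h import *
s1=load("/tmp/scene1.npz");t0=load("/tmp/top0.npz");t1=load("/tmp/top1.npz")
for off in((0,0),(.0009,-.0000+.0014)):
  for zb in(.039,.041):
    P=place([.5819+off[0],-.1773+off[1],.128],[[-.017,.013,zb],[-.017,-.013,zb],[-.017,.013,zb+.01],[-.017,-.013,zb+.01],[.017,-.013,zb],[-.015,-.013,zb]])
    print(off,zb,proj(s1,P).round(1).tolist())
# what does depth say of module: points with R bright near
C=cloud(s1)[255:275,380:402];
print(C[12,4:17].round(4).tolist())
# module on table: fit top view full white extent via table-shadow? profile along module x through centre
c=np.array([.432,.140]);a=np.radians(8.1)
for d in(t0,):
  for L in np.arange(-.024,.0241,.0015):
    v=[]
    for k in(-.01,-.008,.008,.01):
        q=proj(d,np.r_[c+L*np.array([np.cos(a),np.sin(a)])+k*np.array([-np.sin(a),np.cos(a)]),.01])[0]
        v.append(cv2.getRectSubPix(cv2.cvtColor(d["img"],cv2.COLOR_RGB2GRAY).astype(np.float32),(1,1),tuple(map(float,q)))[0,0])
    print(round(L*1000,1),np.round(v).astype(int).tolist(),round(float(np.mean(v))))
E
```

```text
(0, 0) 0.039 [[384.9, 268.0], [396.1, 272.4], [385.2, 264.1], [396.5, 268.5], [403.7, 264.0], [396.5, 271.9]]
(0, 0) 0.041 [[384.9, 267.2], [396.2, 271.6], [385.3, 263.4], [396.6, 267.8], [403.8, 263.3], [396.6, 271.1]]
(0.0009, 0.0014) 0.039 [[384.6, 267.5], [395.8, 271.9], [384.9, 263.7], [396.2, 268.1], [403.4, 263.6], [396.2, 271.4]]
(0.0009, 0.0014) 0.041 [[384.6, 266.7], [395.9, 271.2], [385.0, 262.9], [396.3, 267.3], [403.5, 262.8], [396.3, 270.7]]
[[0.5954, -0.1433, 0.0111], [0.5952, -0.146, 0.0126], [0.5647, -0.1683, 0.0417], [0.5646, -0.1708, 0.043], [0.5657, -0.1725, 0.0433], [0.5666, -0.1743, 0.0437], [0.5653, -0.1776, 0.0462], [0.5618, -0.1821, 0.0505], [0.5657, -0.182, 0.0482], [0.5663, -0.184, 0.0489], [0.5688, -0.1849, 0.0479], [0.5672, -0.1882, 0.0505], [0.5675, -0.1904, 0.0515]]
-24.0 [241, 243, 243, 243] 243
-22.5 [243, 244, 245, 244] 244
-21.0 [245, 246, 246, 246] 246
-19.5 [244, 242, 247, 247] 245
-18.0 [209, 220, 199, 234] 216
-16.5 [136, 199, 105, 163] 151
-15.0 [180, 216, 180, 174] 187
-13.5 [244, 249, 255, 247] 249
-12.0 [248, 251, 254, 251] 251
-10.5 [254, 245, 226, 246] 243
-9.0 [254, 244, 194, 239] 233
-7.5 [254, 222, 175, 235] 221
-6.0 [254, 210, 175, 235] 218
-4.5 [250, 196, 195, 244] 221
-3.0 [247, 187, 181, 252] 217
-1.5 [250, 204, 165, 252] 218
0.0 [254, 223, 184, 251] 228
1.5 [253, 239, 188, 251] 233
3.0 [254, 218, 170, 236] 219
4.5 [254, 201, 177, 234] 217
6.0 [255, 188, 191, 243] 219
7.5 [251, 178, 180, 250] 215
9.0 [251, 171, 177, 254] 214
10.5 [253, 204, 182, 251] 223
12.0 [253, 243, 213, 248] 239
13.5 [253, 247, 239, 248] 247
15.0 [250, 251, 249, 247] 249
16.5 [242, 247, 246, 244] 245
18.0 [222, 235, 233, 223] 228
19.5 [227, 231, 235, 220] 228
21.0 [244, 241, 243, 240] 242
22.5 [243, 243, 242, 242] 243
24.0 [242, 242, 242, 242] 242
```

```bash
python3 go.py .5863 -.1749 .022 7.3
```

```text
t 4.95 tcp [ 0.5826 -0.177   0.0478] yaw 7.34 toolz [ 2.e-03 -2.e-04 -1.e+00] F [-0.2 -0.2 -0.1] M [-0.05 -0.03  0.01] open 0.0256 gf 12.0
shift tool mm [ 3.9 -1.6 25.8] roll 0.04 rows>= 1.0
```

```bash
cat > go.py <<'E'
# usage: go.py x y z yawdeg [n] -> shift in tool axes from the present pose, averaged over n readings
import sys,numpy as np
from plant import r
from scipy.spatial.transform import Rotation as R
n=int(sys.argv[5]) if len(sys.argv)>5 else 8
S=[r.sense()]
for i in range(n-1): r.get_image("top");S.append(r.sense())
m=lambda k:np.mean([s[k] for s in S],0)
X=R.from_quat([s["orientation"] for s in S]).mean().as_matrix();p=m("tcp_pos")
yaw=np.degrees(np.arctan2(X[1,0],X[0,0]))
print("t",round(S[-1]["t"],2),"tcp",p.round(4),"sd",np.std([s["tcp_pos"] for s in S],0).round(4),"yaw",round(yaw,2),"toolz",X[:,2].round(4),"F",m("force").round(1),"M",m("wrist_torque").round(2),"open",round(m("opening")*.0876,4),"gf",m("grip_force").round(1))
d=X.T@(np.array(sys.argv[1:4],float)-p);print("shift tool mm",(d*1000).round(1),"roll",round(yaw-float(sys.argv[4]),2))
E
python3 go.py .5863 -.1749 .022 7.3
```

```text
t 5.3 tcp [ 0.5823 -0.1771  0.0475] sd [0.0003 0.0001 0.0004] yaw 7.33 toolz [ 0.0017 -0.     -1.    ] F [ 0.1  0.2 -0.4] M [-0.06 -0.01  0.01] open 0.0256 gf 12.0
shift tool mm [ 4.2 -1.6 25.5] roll 0.03
```

Request:
apply_moves --pt "0.0042 -0.0016 0.012 0" --pt "0 0 0.0135 0" --pt "0 0 0 0" --pt "0 0 0 0" --pt "0 0 0 0"

```text
t: 5.72
tcp_pos: [0.5855, -0.1753, 0.0208]
orientation: [0.998, 0.064, -0.0, 0.0]
force: [-0.4, 0.2, 0.0]
opening: 0.292
grip_force: 12.0
```

Request:
apply_moves --pt "0 0 0.001 0" --pt "0 0 0.001 0" --pt "0 0 0.001 0" --pt "0 0 0 0" --pt "0 0 0 0"

```text
t: 6.13
tcp_pos: [0.5856, -0.1753, 0.018]
orientation: [0.998, 0.064, 0.0, 0.0]
force: [-0.5, -0.6, -0.5]
opening: 0.293
grip_force: 12.0
```

```bash
python3 go.py .5863 -.1749 .014 7.3
```

```text
t 6.48 tcp [ 0.5857 -0.1753  0.018 ] sd [0. 0. 0.] yaw 7.29 toolz [ 1.e-04 -0.e+00 -1.e+00] F [-0.2 -0.  -0.2] M [-0.06 -0.01  0.01] open 0.0256 gf 12.0
shift tool mm [ 0.7 -0.3  4. ] roll -0.01
```

Request:
apply_moves --pt "0.0004 -0.0002 0.0007 0" --pt "0 0 0.0007 0" --pt "0 0 0.0007 0" --pt "0 0 0 0" --pt "0 0 0 0"

```text
t: 6.9
tcp_pos: [0.5862, -0.175, 0.0158]
orientation: [0.998, 0.064, 0.0, 0.0]
force: [1.2, 0.0, -0.7]
opening: 0.293
grip_force: 12.0
```

Request:
apply_moves --pt "0 0 0.0007 0" --pt "0 0 0.0007 0" --pt "0 0 0 0" --pt "0 0 0 0"

```text
t: 7.23
tcp_pos: [0.5865, -0.175, 0.0146]
orientation: [0.998, 0.064, 0.0, 0.0]
force: [1.3, -0.2, 2.1]
opening: 0.293
grip_force: 12.0
```

```bash
python3 go.py .5863 -.1749 .014 7.3 4
```

```text
t 7.38 tcp [ 0.5865 -0.175   0.0146] sd [0. 0. 0.] yaw 7.3 toolz [ 9.e-04 -1.e-04 -1.e+00] F [2.1 0.  2.4] M [-0.03 -0.61 -0.02] open 0.0256 gf 12.0
shift tool mm [-0.2 -0.2  0.6] roll -0.0
```

The force pattern (+x and +z, about 2 N each, with the bottom near 8 mm) matches contact with the pusher. I'll release, then press with the fingers shut.

Request:
apply_moves --pt "0 0 0 0" --pt "0 0 0 0" --pt "0 0 0 0" --pt "0 0 -0.01 0" --pt "0 0 -0.025 0" --pt "0 0 0 0" --grip 0.04

```text
t: 7.88
tcp_pos: [0.5882, -0.1754, 0.0536]
orientation: [0.998, 0.064, 0.002, 0.001]
force: [0.5, 0.2, 1.4]
opening: 0.455
grip_force: 0.0
```

Request:
apply_moves --pt "0 0 0 0" --pt "0 0 0 0" --pt "0 0 0 0" --pt "0 0 0 0" --pt "0 0 0 0" --pt "0 0 0 0" --grip 0.0

```text
t: 8.38
tcp_pos: [0.5857, -0.175, 0.0489]
orientation: [0.998, 0.064, -0.0, -0.0]
force: [-0.8, 0.0, -0.4]
opening: 0.065
grip_force: 0.0
```

```bash
python3 go.py .5863 -.1749 .02 7.3 3; python3 - <<'E'
from plant import r
import cv2,numpy as np
o=[]
for n,(u,v,w,h) in(("scene",(345,240,75,80)),("top",(345,180,75,80))):
    d=r.get_image(n);np.savez(f"/tmp/{n}2.npz",**d)
    o.append(cv2.resize(d["img"][v:v+h,u:u+w,::-1],None,fx=5,fy=5,interpolation=2))
cv2.imwrite("pics/a2.png",np.hstack(o))
E
```

```text
t 8.48 tcp [ 0.5858 -0.175   0.049 ] sd [0.     0.     0.0001] yaw 7.29 toolz [-7.e-04 -0.e+00 -1.e+00] F [-0.4 -0.1 -0.5] M [-0.04 -0.03 -0.01] open 0.0033 gf 0.0
shift tool mm [ 0.6 -0.1 29. ] roll -0.01
```

View pics/a2.png

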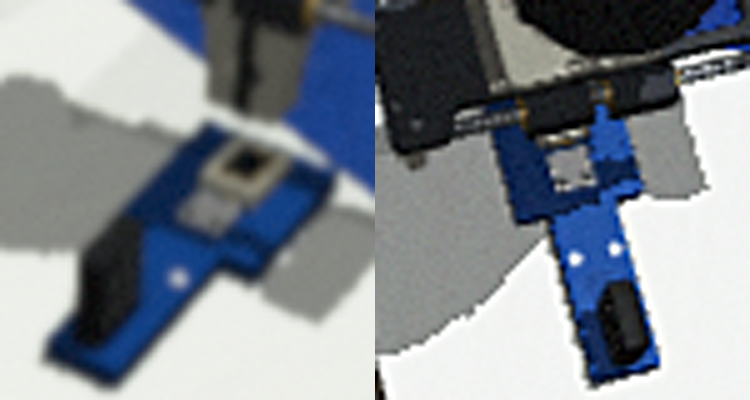

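The module sits in the nest, slightly proud at the rear: scene-crop window (245,165), rear edge around (210,190). I'll press it down, a little behind its centre.

Request:
apply_moves --pt "-0.002 0 0.015 0" --pt "0 0 0.01 0" --pt "0 0 0.002 0" --pt "0 0 0.001 0" --pt "0 0 0.001 0" --pt "0 0 0.001 0" --pt "0 0 0 0" --pt "0 0 0 0"

```text
t: 9.25
tcp_pos: [0.5843, -0.1753, 0.0197]
orientation: [0.998, 0.064, 0.0, 0.0]
force: [0.3, 0.7, -0.6]
opening: 0.002
grip_force: 0.0
```

Request:
apply_moves --pt "0 0 0.001 0" --pt "0 0 0.001 0" --pt "0 0 0.001 0" --pt "0 0 0 0" --pt "0 0 0 0"

```text
t: 9.67
tcp_pos: [0.5841, -0.1753, 0.0164]
orientation: [0.998, 0.064, 0.0, 0.0]
force: [0.5, 0.9, 1.1]
opening: 0.009
grip_force: 0.5
```

Request:
apply_moves --pt "0 0 0.0005 0" --pt "0 0 0.0005 0" --pt "0 0 0.0005 0" --pt "0 0 0 0" --pt "0 0 0 0"

```text
t: 10.08
tcp_pos: [0.5844, -0.1753, 0.015]
orientation: [0.998, 0.064, 0.0, 0.0]
force: [0.9, 0.3, 1.6]
opening: 0.004
grip_force: 0.8
```

Request:
apply_moves --pt "0 0 0.0005 0" --pt "0 0 0.0005 0" --pt "0 0 0.0005 0" --pt "0 0 0 0" --pt "0 0 0 0"

```text
t: 10.5
tcp_pos: [0.5841, -0.1752, 0.0134]
orientation: [0.998, 0.064, 0.0, 0.0]
force: [1.5, 0.5, 2.4]
opening: 0.004
grip_force: 1.0
```

Request:
apply_moves --pt "0 0 0.0005 0" --pt "0 0 0.0005 0" --pt "0 0 0 0" --pt "0 0 0 0"

```text
t: 10.83
tcp_pos: [0.5842, -0.1753, 0.0133]
orientation: [0.998, 0.064, 0.0, 0.0]
force: [-1.4, 1.5, 10.7]
opening: 0.004
grip_force: 5.1
```

Request:
apply_moves --pt "0 0 0.0006 0" --pt "0 0 0 0" --pt "0 0 0 0" --pt "0 0 -0.005 0" --pt "0 0 -0.03 0" --pt "0 0 -0.03 0" --pt "0 0 -0.02 0" --pt "0 0 0 0" --pt "0 0 0 0"

```text
t: 11.58
tcp_pos: [0.584, -0.1752, 0.0977]
orientation: [0.998, 0.063, 0.001, -0.0]
force: [-1.4, -0.6, 0.3]
opening: 0.006
grip_force: 0.0
```

```bash
python3 - <<'E'
import numpy as np
a=.1272;print(np.array([.5869,-.1748])-.115*np.array([np.cos(a),np.sin(a)]))
E
python3 go.py .4728 -.1894 .085 7.3 2
```

```text
[ 0.47282909 -0.18938859]
t 11.63 tcp [ 0.5836 -0.1752  0.0971] sd [0.0004 0.     0.0006] yaw 7.26 toolz [ 3.e-04  4.e-04 -1.e+00] F [-0.7 -0.5 -0.1] M [-0.02  0.02 -0.01] open 0.0003 gf 0.0
shift tool mm [-1.117e+02  1.000e-01  1.200e+01] roll -0.04
```

Request:
apply_moves --pt "-0.028 0 0 0" --pt "-0.028 0 0 0" --pt "-0.028 0 0 0" --pt "-0.0277 0 0 0" --pt "0 0 0 0" --pt "0 0 0 0" --pt "0 0 0 0" --grip 0.04

```text
t: 12.22
tcp_pos: [0.4731, -0.1895, 0.0962]
orientation: [0.998, 0.063, -0.001, -0.0]
force: [-0.8, 0.2, 0.2]
opening: 0.439
grip_force: 0.0
```

```bash
python3 go.py .4728 -.1894 .022 7.3 3;  python3 - <<'E'
from plant import r
import cv2,numpy as np
o=[]
for n,(u,v,w,h) in(("scene",(370,250,50,50)),("top",(360,180,50,50))):
    d=r.get_image(n);np.savez(f"/tmp/{n}3.npz",**d)
    o.append(cv2.resize(d["img"][v:v+h,u:u+w,::-1],None,fx=8,fy=8,interpolation=2))
cv2.imwrite("pics/a3.png",np.hstack(o))
E
```

```text
t 12.32 tcp [ 0.4734 -0.1894  0.0962] sd [0.0003 0.0001 0.    ] yaw 7.29 toolz [-9.e-04 -0.e+00 -1.e+00] F [-0.1  0.5 -0.2] M [-0.06 -0.06  0.03] open 0.0391 gf 0.0
shift tool mm [-0.5 -0.1 74.2] roll -0.01
```

View pics/a3.png

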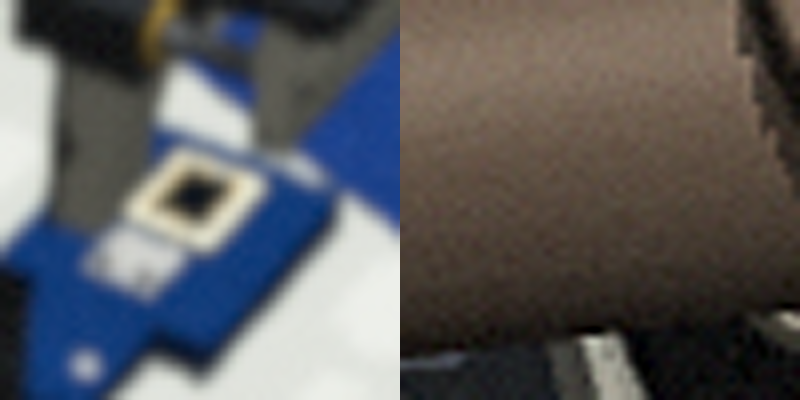

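The scene crop shows the module flush in the nest: no side faces, window at (195,190). The arm blocks the top view. Next I'll grip the carrier.

Request:
apply_moves --pt "-0.0005 0 0.03 0" --pt "0 0 0.025 0" --pt "0 0 0.015 0" --pt "0 0 0.004 0" --pt "0 0 0 0" --pt "0 0 0 0"

```text
t: 12.92
tcp_pos: [0.4733, -0.1895, 0.0231]
orientation: [0.998, 0.064, -0.0, 0.0]
force: [-0.8, 0.1, -0.4]
opening: 0.457
grip_force: 0.0
```

Request:
apply_moves --pt "0 0 0 0" --pt "0 0 0 0" --pt "0 0 0 0" --pt "0 0 0 0" --pt "0 0 0 0" --pt "0 0 0 0" --grip 0.0 --grip_force 45

```text
t: 13.42
tcp_pos: [0.473, -0.1895, 0.0233]
orientation: [0.998, 0.064, 0.0, 0.0]
force: [-1.1, 1.3, 5.7]
opening: 0.157
grip_force: 45.0
```

```bash
python3 go.py .4728 -.1894 .022 7.3 4
```

```text
t 13.57 tcp [ 0.473  -0.1895  0.0233] sd [0. 0. 0.] yaw 7.3 toolz [ 7.e-04 -1.e-04 -1.e+00] F [-1.2  1.4  6. ] M [0.42 0.45 0.04] open 0.0137 gf 45.0
shift tool mm [-0.2 -0.1  1.3] roll 0.0
```

Request:
apply_moves --pt "0 0 -0.004 0" --pt "0 0 -0.01 0" --pt "0 0 -0.02 0" --pt "0 0 -0.02 0" --pt "0 0 -0.01 0" --pt "0 0 0 5.5" --pt "0 0 0 5.5" --pt "0 0 0 0" --pt "0 0 0 0"

```text
t: 14.32
tcp_pos: [0.4725, -0.1895, 0.0868]
orientation: [1.0, -0.031, -0.0, -0.0]
force: [-0.2, -0.7, -2.6]
opening: 0.159
grip_force: 45.0
```

```bash
python3 go.py .4283 .0734 .0703 -3.7 2
```

```text
t 14.37 tcp [ 0.4725 -0.1895  0.0868] sd [0.     0.     0.0001] yaw -3.54 toolz [-2.e-04  1.e-04 -1.e+00] F [-0.5 -0.2 -1.7] M [-0.05  0.14  0.04] open 0.0139 gf 45.0
shift tool mm [ -60.3 -259.6   16.5] roll 0.16
```

Request:
apply_moves --pt "-0.006 -0.015 0 0.16" --pt "-0.006 -0.025 0 0" --pt "-0.006 -0.028 0 0" --pt "-0.006 -0.028 0 0" --pt "-0.006 -0.028 0 0" --pt "-0.006 -0.028 0 0" --pt "-0.006 -0.028 0 0" --pt "-0.006 -0.028 0 0" --pt "-0.006 -0.028 0 0" --pt "-0.0063 -0.0236 0 0"

```text
t: 15.2
tcp_pos: [0.4298, 0.0752, 0.0868]
orientation: [0.999, -0.032, 0.0, -0.0]
force: [0.6, 0.1, -1.8]
opening: 0.158
grip_force: 45.0
```

Request:
apply_moves --pt "0 0 0.01 0" --pt "0 0 0.0065 0" --pt "0 0 0 0" --pt "0 0 0 0" --pt "0 0 0 0" --pt "0 0 0 0"

```text
t: 15.7
tcp_pos: [0.4303, 0.073, 0.0705]
orientation: [0.999, -0.034, 0.0, 0.0]
force: [0.3, -0.5, -2.1]
opening: 0.158
grip_force: 45.0
```

```bash
python3 go.py .4283 .0734 .0703 -3.7 3; python3 - <<'E'
from plant import r
import cv2,numpy as np
d=r.get_image("top");np.savez("/tmp/top4.npz",**d)
d=r.get_image("scene");np.savez("/tmp/scene4.npz",**d)
cv2.imwrite("pics/a4.png",cv2.resize(d["img"][160:260,255:370,::-1],None,fx=6,fy=6,interpolation=2))
E
```

```text
t 15.8 tcp [0.4303 0.0731 0.0705] sd [0.     0.0001 0.    ] yaw -3.91 toolz [ 3.e-04  1.e-04 -1.e+00] F [ 0.3  0.1 -2. ] M [-0.04  0.11 -0.01] open 0.0138 gf 45.0
shift tool mm [-2.  -0.2  0.2] roll -0.21
```

View pics/a4.png

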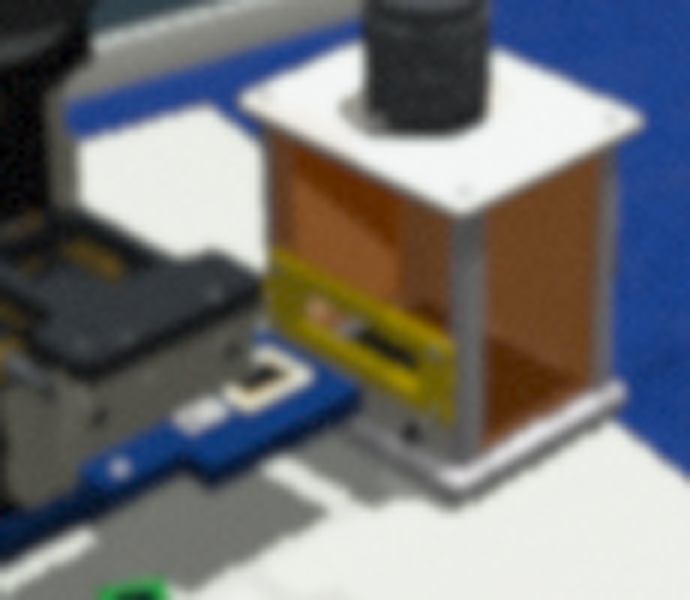

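a4 shows the blade's right nose top corner at about (358,388) and its rear right corner at (210,467). The slot frame's outer corners are at (272,249), (456,347), (453,426) and (272,333). I'll compare these with the predictions.

```bash
python3 - <<'E'
from h import *
s=load("/tmp/scene4.npz");s0=load("/tmp/scene0.npz")
cr=lambda P:((proj(s,P)-[255,160]+.5)*6-.5).round(0).tolist()
a=np.radians(-3.9);tcp=np.array([.4303,.0731]);n=tcp+.1148*np.array([np.cos(a),np.sin(a)]);print("nest",n)
p=[*n,a,.0705-.0233]
print("nose R top/bot, rearR top/bot, module corners",cr(place(p,[[.025,-.032,.013],[.025,-.032,0],[-.05,-.032,.013],[-.05,-.032,0],[-.0165,-.013,.013],[.0175,-.013,.013],[.0175,.013,.013],[-.0165,.013,.013]])))
I=s["img"].astype(int)
# carrier silhouette bottom/right edges fit: blue mask columns 288..318
def blue(d,w):
    u,v,W,H=w;J=d["img"][v:v+H,u:u+W].astype(float);return np.clip((J[...,2]-J[...,0]-20)/60,0,1)
w=(285,217,32,26);m=blue(s,w)
B=[box(-.05,.025,-.032,.032,0,.013),box(-.135,-.05,-.017,.017,0,.013)]
wt=np.zeros((26,32));
for i in range(26):
    for j in range(32):
        U,V=j+285,i+217
        # keep lower-right boundary only
        wt[i,j]=1 if V>=222+ (315-U)*.25 else 0
f=lambda q:(((render(s,[n[0]+q[0]*1e-3,n[1]+q[1]*1e-3,a+q[3]*.01,p[3]+q[2]*1e-3],B,w)-m)**2)*wt).sum()
def nm(g,x0): return minimize(g,x0,method="Nelder-Mead",options=dict(initial_simplex=np.array(x0)+np.vstack([np.zeros(len(x0)),2*np.eye(len(x0))])))
r0=nm(lambda q:f([q[0],q[1],0,0]),[0,0]);print("xy-fit mm",r0.x,r0.fun,f([0,0,0,0]))
r0=nm(lambda q:f([q[0],q[1],0,q[2]]),[0,0,0]);print("xy,yaw(.01rad) fit",r0.x,r0.fun)
# slot frame fit: yellow mask, plane rectangle w/ free centre (y lateral, x), yaw fixed candidates; size free
w=(296,195,40,42);u,v,W,H=w;J=s0["img"][v:v+H,u:u+W].astype(float)
y=np.clip((np.minimum(J[...,0],J[...,1])-J[...,2]-40)/70,0,1);y=np.where((J[...,1]>.75*J[...,0]),y,0)
g0=cv2.morphologyEx((y>.4).astype(np.uint8),cv2.MORPH_CLOSE,np.ones((7,7)))
for yaw in(-3.2,-3.7,-4.2):
    def g(q):
        c=[.598+q[0]*1e-3,.0625+q[1]*1e-3,np.radians(yaw)]
        hw,hh=.05+q[2]*1e-3,.02+q[3]*1e-3
        return ((render(s0,c,[box(0,0,-hw,hw,.0535-hh,.0535+hh)],w)-g0)**2).sum()
    r=nm(g,[0,0,0,0]);print("frame",yaw,r.x,r.fun)
E
```

```text
nest [0.54483416 0.06529184]
nose R top/bot, rearR top/bot, module corners [[364.0, 385.0], [364.0, 414.0], [214.0, 464.0], [216.0, 493.0], [248.0, 407.0], [315.0, 373.0], [269.0, 347.0], [202.0, 380.0]]
xy-fit mm [5.95332956 9.53759778] 39.56916570549788 109.5234525182622
xy,yaw(.01rad) fit [6.15575627 9.92700604 2.8910458 ] 39.29398692810457
frame -3.2 [ 3.73061414  2.14485003 -2.02713011 -1.50428617] 10.962168396770473
frame -3.7 [ 3.82666284  2.31413778 -1.61365693 -1.4529169 ] 11.402860438292963
frame -4.2 [ 3.55220365  1.85283557 -1.19092372 -1.46015012] 13.00164552095348
```

```bash
cat > fr.py <<'E'
from h import *
s=load("/tmp/scene4.npz");s0=load("/tmp/scene0.npz")
def nm(g,x0,st=1.): return minimize(g,x0,method="Nelder-Mead",options=dict(initial_simplex=np.array(x0)+np.vstack([np.zeros(len(x0)),st*np.eye(len(x0))])))
def sh(d,du,dv): e=dict(d);K=d["camera_matrix"].copy();K[0,2]+=du;K[1,2]+=dv;e["camera_matrix"]=K;return e
a=np.radians(-3.9);p=[.5448,.0653,a,.0472]
w=(289,219,28,26);u,v,W,H=w;R=s["img"][v:v+H,u:u+W,0].astype(float);m=np.clip((95-R)/60,0,1)
yy,xx=np.mgrid[v:v+H,u:u+W]
wt=((yy-224)>(314-xx)*.55+1-4).astype(float)
B=[box(-.05,.025,-.032,.032,0,.013),box(-.135,-.05,-.017,.017,0,.013)]
f=lambda q,dz=0,dy=0:((render(sh(s,q[0],q[1]),[p[0],p[1],a+dy,p[3]+dz],B,w)-m)**2*wt).sum()
r=nm(f,[0,0]);print("carrier image shift px",r.x,r.fun)
for dy in(-.02,-.01,.01,.02): q=nm(lambda q:f(q,0,dy),[0,0]);print(" yaw",dy,q.x,q.fun)
wf=(296,195,40,42);u,v,W,H=wf;J=s0["img"][v:v+H,u:u+W].astype(float)
y=np.clip((np.minimum(J[...,0],J[...,1])-J[...,2]-40)/70,0,1);y=np.where((J[...,1]>.75*J[...,0]),y,0)
g0=cv2.morphologyEx((y>.4).astype(np.uint8),cv2.MORPH_CLOSE,np.ones((7,7)))
for D in((0,0),r.x):
  for yaw in(-3.2,-3.7,-4.2):
    def g(q):
        hw,hh=.049+q[2]*1e-3,.019+q[3]*1e-3
        return ((render(sh(s0,*D),[.598+q[0]*1e-3,.0625+q[1]*1e-3,np.radians(yaw)],[box(0,0,-hw,hw,.0535-hh,.0535+hh)],wf)-g0)**2).sum()
    q=nm(g,[0,0,0,0]);print(np.round(D,2),yaw,"face centre",.598+q.x[0]*1e-3,.0625+q.x[1]*1e-3,q.x[2:],q.fun)
E
python3 fr.py
```

```text
carrier image shift px [-0.27731433 -0.51745484] 5.132797001153403
 yaw -0.02 [-0.33292246 -0.56799364] 4.3356728181468664
 yaw -0.01 [-0.36701429 -0.49005497] 4.501170703575548
 yaw 0.01 [-0.51082128 -0.55121058] 5.52813725490196
 yaw 0.02 [-0.57199776 -0.50607741] 6.409759707804691
[0 0] -3.2 face centre 0.6017991698592986 0.0647160926781453 [-1.01489929 -0.44024532] 10.865728565936179
[0 0] -3.7 face centre 0.6018167421609762 0.0647769382102138 [-0.58951028 -0.48586157] 11.374579008073818
[0 0] -4.2 face centre 0.6019366760695644 0.06499801870240425 [-0.36290918 -0.35727587] 12.4237908496732
[-0.28 -0.52] -3.2 face centre 0.600431506121172 0.062373479649813435 [-0.92386614 -0.52577137] 11.35510957324106
[-0.28 -0.52] -3.7 face centre 0.6004940325220312 0.06266884985730184 [-0.67038489 -0.4392262 ] 11.489826989619377
[-0.28 -0.52] -4.2 face centre 0.6004975413521062 0.06284948614868226 [-0.41960607 -0.51257957] 12.390803537101114
```

```bash
python3 - <<'E'
from h import *
t=load("/tmp/top0.npz");s=load("/tmp/scene0.npz")
k=lambda X,Y,o,z:((X+.5)/z-.5+o[0],(Y+.5)/z-.5+o[1])
print("knob",back(t,*k(175,106,(240,145),5),.202),back(t,*k(175,106,(240,145),5),.199))
# lamp top disc: segment dark grey around, ellipse
C=cloud(t);u0,v0=262,152
sel=(C[v0:v0+32,u0:u0+28,2]>.185)
ys,xs=np.nonzero(sel);P=C[v0:v0+32,u0:u0+28][sel];print("n",len(P),"z pct",np.percentile(P[:,2],[5,50,95]))
print("bbox mid",(np.percentile(P[:,0],2)+np.percentile(P[:,0],98))/2,(np.percentile(P[:,1],2)+np.percentile(P[:,1],98))/2,"mean",P.mean(0))
# scene lamp vertical axis: dark columns rows 158..172
g=s["img"][155:176,305:350].astype(int).max(2)
for r in(4,10,16): print(r+155,np.nonzero(g[r]<95)[0][[0,-1]]+305)
E
```

```text
knob [0.63564678 0.05949204 0.202     ] [0.6368067  0.05973009 0.199     ]
n 351 z pct [0.18703571 0.1928139  0.20139669]
bbox mid 0.6351648897081867 0.06032965149170598 mean [0.63499319 0.0603912  0.19299819]
159 [316 335]
165 [315 336]
171 [316 335]
```

Everything agrees: the station origin is near (0.637, 0.060) with yaw about -3.6°, and the held carrier is level. I'll correct the yaw and lateral position, then advance step by step while watching the force.

Request:
apply_moves --pt "0.006 0 0 -0.3" --pt "0.008 0 0 0" --pt "0.006 0 0 0" --pt "0 0 0 0" --pt "0 0 0 0" --pt "0 0 0 0"

```text
t: 16.4
tcp_pos: [0.4498, 0.072, 0.07]
orientation: [1.0, -0.031, -0.0, 0.0]
force: [-1.2, 0.5, -2.2]
opening: 0.155
grip_force: 45.0
```

```bash
python3 go.py .5222 .0675 .0703 -3.6 3
```

```text
t 16.5 tcp [0.4498 0.0721 0.0701] sd [0.0001 0.     0.0001] yaw -3.59 toolz [-5.e-04 -3.e-04 -1.e+00] F [-1.   0.2 -1.9] M [-0.04  0.12 -0.04] open 0.0137 gf 45.0
shift tool mm [72.6  0.  -0.3] roll 0.01
```

Request:
apply_moves --pt "0.003 0 -0.0002 0" --pt "0.003 0 0 0" --pt "0.003 0 0 0" --pt "0.003 0 0 0" --pt "0.003 0 0 0" --pt "0 0 0 0" --pt "0 0 0 0"

```text
t: 17.08
tcp_pos: [0.4651, 0.0713, 0.0703]
orientation: [1.0, -0.031, -0.0, 0.0]
force: [-0.8, -0.0, -1.7]
opening: 0.16
grip_force: 45.0
```

```bash
python3 go.py .5222 .0675 .0703 -3.6 3
```

```text
t 17.18 tcp [0.4649 0.0713 0.0703] sd [0.0001 0.     0.    ] yaw -3.59 toolz [-3.e-04 -1.e-04 -1.e+00] F [-0.2 -0.2 -1.8] M [0.   0.11 0.02] open 0.014 gf 45.0
shift tool mm [57.4  0.2  0. ] roll 0.01
```

Request:
apply_moves --pt "0.004 0.0002 0 0" --pt "0.004 0 0 0" --pt "0.004 0 0 0" --pt "0.004 0 0 0" --pt "0.004 0 0 0" --pt "0 0 0 0" --pt "0 0 0 0"

```text
t: 17.77
tcp_pos: [0.4851, 0.0698, 0.0703]
orientation: [1.0, -0.031, -0.0, 0.0]
force: [-0.2, -0.0, -1.4]
opening: 0.154
grip_force: 45.0
```

Request:
apply_moves --pt "0.004 0 0 0" --pt "0.004 0 0 0" --pt "0.004 0 0 0" --pt "0.004 0 0 0" --pt "0.004 0 0 0" --pt "0 0 0 0" --pt "0 0 0 0"

```text
t: 18.35
tcp_pos: [0.505, 0.0686, 0.0703]
orientation: [1.0, -0.031, -0.0, 0.0]
force: [-0.2, -0.1, -2.2]
opening: 0.156
grip_force: 45.0
```

```bash
python3 go.py .5222 .0675 .0703 -3.6 3
```

```text
t 18.45 tcp [0.5048 0.0686 0.0703] sd [0.0001 0.     0.    ] yaw -3.59 toolz [-3.e-04 -1.e-04 -1.e+00] F [ 0.  -0.2 -2. ] M [-0.03  0.13  0.01] open 0.0137 gf 45.0
shift tool mm [17.4 -0.   0. ] roll 0.01
```

Request:
apply_moves --pt "0.004 0 0 0" --pt "0.004 0 0 0" --pt "0.004 0 0 0" --pt "0.004 0 0 0" --pt "0.0014 0 0 0" --pt "0 0 0 0" --pt "0 0 0 0"

```text
t: 19.03
tcp_pos: [0.5222, 0.0675, 0.0703]
orientation: [1.0, -0.031, -0.0, 0.0]
force: [-0.2, 0.8, -1.4]
opening: 0.155
grip_force: 45.0
```

```bash
python3 go.py .5222 .0675 .0703 -3.6 3; python3 - <<'E'
from plant import r
import numpy as np,cv2
from h import *
d=r.get_image("scene");np.savez("/tmp/scene5.npz",**d)
# blade rear-right shoulder is in front of the face: fit carrier part outside (stem+blade rear)
K=d["camera_matrix"].copy();K[0,2]-=.28;K[1,2]-=.52;d["camera_matrix"]=K
a=np.radians(-3.59);n=np.array([.5222,.0675])+.1148*np.array([np.cos(a),np.sin(a)]);p=[*n,a,.047]
print(n,proj(d,place(p,[[-.05,-.032,.013],[-.05,-.032,0],[-.038,-.032,.013],[-.05,-.017,.013]])).round(1).tolist())
v,u=218,297
print(d["img"][208:232,300:324,0])
print(d["img"][208:232,300:324,2].astype(int)-d["img"][208:232,300:324,0])
E
```

```text
t 19.13 tcp [0.5221 0.0675 0.0703] sd [0.0001 0.     0.    ] yaw -3.58 toolz [-3.e-04 -1.e-04 -1.e+00] F [-0.3  0.1 -1.4] M [-0.01  0.13  0.  ] open 0.0137 gf 45.0
shift tool mm [ 0.1 -0.   0. ] roll 0.02
[0.63677472 0.06031165] [[320.2, 220.2], [320.2, 225.0], [323.9, 218.2], [315.6, 217.7]]
[[ 71  85  88  88  89  93  93  84  82  81  81  81  84  81  83  80  83  82
   82  83  83  86  84  81]
 [ 74  84  88  91  92  96  92  80  79  81  83  83  84  82  83  82  82  83
   84  84  87  91  93  90]
 [ 76  85  91  89  88  87  79  68  72  79  81  84  83  82  82  82  82  86
   91  97 100 103 103 100]
 [ 79  88  90  87  85  77  64  58  69  81  81  83  83  84  82  84  85  94
  104 114 113 113 111 111]
 [ 82  86  91  88  83  74  61  56  71  79  80  81  81  81  81  86  86  98
  112 122 126 127 119 115]
 [ 82  86  89  89  83  77  70  71  76  80  82  81  79  77  83  87  91  96
  106 114 123 125 124 123]
 [ 81  85  88  87  84  80  77  80  80  78  74  70  64  67  78  83  86  86
   92  98 105 116 120 128]
 [ 77  82  85  84  86  83  79  80  75  70  63  50  44  44  54  67  66  68
   74  81  92 100 108 119
[... 3919 characters left out ...]
0    5    0   -1   -4
    -3   -6   -5   -7   -8   -9  -17  -36  -56  -78]
 [  39   39   35   37   37   28   22   16   10    5    1    0   -2   -3
    -3   -5   -5   -5   -6   -6  -12  -23  -37  -56]
 [  34   30   29   23   21   15   10    7    2   -1    1    0   -1   -2
    -3   -4   -5   -5   -5   -7   -8  -10  -18  -30]
 [  26   25   16   10    8    5    2    3    1    0    2    1    0    0
    -2   -3   -4   -4   -5   -5   -5   -7   -5  -14]
 [  11    9    5    3    1    2   -2   -1    0    1    0    0    0    0
     0   -1   -2   -3   -4   -4   -4   -3   -4   -4]
 [   6    3    2    0   -1   -4   -3   -1   -2   -1    0    1   -1    1
     0    1    0   -2   -1   -3   -1   -3   -1    1]]
```

The wrist force and moment match the free-air values (My 0.13, lateral about 0). The shoulder, predicted at (320,225), shows where expected, with about 10 mm of blade outside the face. I'm handing in.

```bash
python3 go.py .5222 .0675 .0703 -3.6 6; python3 -c "
from plant import r
print(r.hand_in())"
```

```text
t 19.43 tcp [0.5221 0.0676 0.0705] sd [0.0001 0.     0.    ] yaw -3.57 toolz [-0.  0. -1.] F [-0.  -0.  -1.8] M [-0.04  0.11 -0.01] open 0.0138 gf 45.0
shift tool mm [0.1 0.1 0.2] roll 0.03
the job is handed in; nothing more can be done
None
```

I pressed the module flush into the nest, passed the carrier level through the slot and handed in after about 19 s, still holding it under the lamp with no contact force; the result was not reported, and the lamp-axis position is my camera estimate, good to about 2 mm.

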